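# Put the three-tier lunch box together

### The arm

A 6-joint arm with a two-finger parallel gripper is mounted at the origin on a cart in front of the work surface, level with it; the furniture and walls round the work are solid. World frame = base frame: x ahead of the robot, y to its left, z up, the work surface at z = 0. Lengths are in m, angles in rad, forces in N, time in s.
With the tool pointing down it reaches from about 0.425 to 0.95 m from the base axis. Payload 3.5 kg.
Tool frame: the origin (TCP) lies at the very end of the fingers, on their centre line; the grasp point (between the pads) lies ctrl.pinch_z behind it (ctrl.pinch_z is the distance from the TCP to the grasp point, in m); z points along the fingers, y is the line along which they close (so a half turn about z gives the same grasp; the last joint's range is limited). The gripper opens to 85 mm and grips with 20 to 120 N. Pads are 22 mm wide; open, the fingers measure 114 mm over their backs; the gripper's body (76 mm by 85 mm) begins 54 mm behind the grasp point. The pads swing forward as they close: fully open they stand 13 mm farther back than shut.
Start: joints at [-1.341, 0.286, 1.577, -0, 1.279, -0.15], TCP at [0.25, -0.627, 0.231] pointing down, gripper open.
Joint ranges: [-2.77, 2.77], [-0.9, 2.22], [0.21, 2.48], [-1.53, 4.67], [0.24, 2.81], [-2.84, 2.84]. Speed limits (rad/s): [2.79, 2.79, 3.14, 3.14, 3.14, 3.14].

### API

Orientations are given as a unit quaternion [x, y, z, w].
In Python, from plant import ctrl gives the robot as it stands.
- The arm moves only by the tool nudge_tcp, called after "Request:" by a JSON object that holds its "name" and its "arguments", one argument or row to a line. Schema: {"type":"object","properties":{"increments":{"type":"array","items":{"type":"object","properties":{"d":{"type":"array","items":{"type":"number"},"minItems":3,"maxItems":3},"turn_vec":{"type":"array","items":{"type":"number"},"minItems":3,"maxItems":3},"aperture":{"type":"number"}},"additionalProperties":false,"required":["aperture"]},"minItems":1,"maxItems":10},"clamp_n":{"type":"number"},"only":{"type":"string"},"quiet":{"type":"boolean"},"lines":{"type":"string"}},"required":["increments"],"additionalProperties":false}. increments is a list of rows, 1 to 10 of them, each an object with the fields d (a list: dx, dy, dz in shares of 0.5 m (1.0 is 0.5 m)), turn_vec (a list: a rotation vector rx, ry, rz in shares of 90 degrees (1.0 is 90 degrees)), aperture (the opening from 0.0 (shut) to 1.0 (fully open)); a field left out counts as zero (the opening has to be given); each row is the pose to reach, as a shift and turn from the pose commanded when the call began, along the tool's axes at that moment; what a row does not reach only later rows make up. A row lasts 1/8 s, in which the tool goes at most 0.0625 m and 0.188 rad, less where a joint would pass 70% of its speed; a pose out of reach is approached as far as the arm can. The fingers move at their own pace and stop on an object; clamp_n is the grip in N (left out, the last holds). Time passes only in rows, so rows that do not move let the fingers close. The tool returns the time, the measured TCP pose, the force, the opening and the grip force at its end. only (a regular expression) keeps the lines of the reply that match it, lines (a string "A,B") keeps lines A to B, and quiet returns only ok. Shift and turn numbers lie between -1 and 1, and a call with a number outside is refused. Input that does not fit is refused with a message, and nothing moves.
- ctrl.get_state(): the state, without advancing time (a new reading comes with each control period).
- ctrl.read_camera(name): name is "scene" or "side" or "wrist"; returns a dict with "pixels" (384x512x3 uint8, red, green, blue), "camera_matrix" (3x3 intrinsics, pixels), "xyz" and "orientation" of the camera in the world. Camera axes: x right, y down, z forward; pixel columns grow to the right and rows downward; lengths in m; the calibration is good to about 2 mm. A picture is of the moment at which its call begins. There is no depth.
- ctrl.sign_off(): hands the job in; it is judged then, once.
Trained networks look in the newest picture that a camera, given by its name, has taken for a name from the list of things; names that differ only in an ending like _2 or _b are one class to them, and where a whole thing is asked for, a point or a joint stands for the part that bears it (a point fixed in the world has none). Each returns a list of dicts, best first, with "conf" (0 to 1); they miss things now and then, are a little off and sometimes report something else, mostly with a low value. They report only what shows in the picture. A call takes as long as a camera call.
- ctrl.recognise(camera, thing): "position" ([x, y, z] in m, in world coordinates, good to about 4 mm: the middle of the surface that is visible of it).
- ctrl.masks_of(camera, thing): "region" (384x512 bool, what is visible of it).
- ctrl.mark_of(camera, thing): "position" ([x, y, z] in m, in world coordinates, good to about 4 mm: a listed point, or the origin of a listed thing).
The state is a dict: "time": time; "qpos": joint angles; "dq": joint speeds; "joint_efforts": joint torques, N m; "eef_pos": TCP position; "tcp_rot": TCP orientation; "contact_force": force on the tool from outside, world axes, zero at the start; "wrist_torque": the same for the moment, N m; "opening": opening from 0.0 (shut) to 1.0 (fully open); "finger_force": force on a finger pad.
Only numpy, scipy, OpenCV 4.12 (cv2) and the standard library are available. Lean on these libraries where they do the work, as an engineer would, in place of code of your own. Each camera call takes 0.05 s, during which the arm holds its last target. There are 200 camera calls.

### The job

Put the washed lunch box together on its deep box, leaving that one standing about where it is: the box with the partition goes on it, then the shallow box, then the wooden lid, each with its foot fully down in the mouth of the one below and lined up with it, and last the slim cutlery case goes into the groove of the lid. Do not knock over or push aside the teaspoon, the timer, the jam jar, the salt shaker or the mug.

Things in the scene. Friction and masses are not known exactly. Their poses are not given: they have to be found in the camera images.
- deep_box: bottom lunch box: the tallest, 60 mm high, no partition, 0.4 kg, standing apart at the left. Open steel box 150 mm long (x) by 60 wide (y), walls 3. Its foot (lowest 6 mm, 137 x 47) drops into the mouth (144 x 54) of the box below, either way round; the body rests on the rim. Origin: centre of the foot's underside, z up. Seated, the divided box's origin is 54 mm above this one.
- divided_box: middle lunch box: the only one with a partition across it; 44 mm high, 0.16 kg. Open steel box 150 mm long (x) by 60 wide (y), walls 3. Its foot (lowest 6 mm, 137 x 47) drops into the mouth (144 x 54) of the box below, either way round; the body rests on the rim. Origin: centre of the foot's underside, z up. Seated, the shallow box's origin is 38 mm above this one.
- shallow_box: top lunch box: shallow, 32 mm high, no partition, 0.13 kg. Open steel box 150 mm long (x) by 60 wide (y), walls 3. Its foot (lowest 6 mm, 137 x 47) drops into the mouth (144 x 54) of the box below, either way round; the body rests on the rim. Origin: centre of the foot's underside, z up. Seated, the lid's origin is 26 mm above this one.
- lid: pale wooden lid 152 mm (x) by 62 (y), 18 high, 0.12 kg. Lowest 6 mm: a plug 137 x 47 that drops into the shallow box's mouth (3.5 mm play, either way round); the slab, 6 to 18 mm up, is gripped across its 62 mm. Groove in its top 137 x 30, 6 deep, floor 12 mm above the origin. Origin: centre of the plug's underside, z up.
- case: cutlery case: slim closed wooden case 130 mm long (x), 23 wide (y), 20 high, 0.06 kg. Drops into the lid's groove with 3.5 mm play, either way round, and stands 14 mm proud: grip its upper half across the width. Origin: centre of its underside, z up.
- teaspoon: bystander: steel teaspoon, 130 x 26 x 11 mm, lying beside the deep box; origin at the centre of its underside
- egg_timer: bystander: round wind-up kitchen timer, 62 mm across, 54 mm high, red top, in front of the microwave oven; origin at the centre of its underside
- jam_jar: bystander: jam jar with a red cap, 69 mm across, 86 mm high, behind the deep box; origin at the centre of its underside
- salt_shaker: bystander: salt shaker, 44 mm across, 90 mm high, behind the deep box; origin at the centre of its underside
- mug: bystander: cream mug, 82 x 115 mm with its handle, 94 mm high, at the far right; origin at the centre of its underside

How it is judged:
On the way, in this order (a step that is already met when the one before it is completed fails the run):
1. the divided box is seated in the mouth of the deep box (z of divided_box in the frame of deep_box between 0.051 and 0.057 m and horizontal distance between divided_box and deep_box below 0.008 m and angle between the x axis of divided_box and the x axis of deep_box, either way round below 0.1 rad and angle between divided_box's own z axis and vertical below 0.06 rad), for 0.2 s.
2. the shallow box is seated in the mouth of the divided box (z of shallow_box in the frame of divided_box between 0.035 and 0.041 m and horizontal distance between shallow_box and divided_box below 0.008 m and angle between the x axis of shallow_box and the x axis of divided_box, either way round below 0.1 rad and angle between shallow_box's own z axis and vertical below 0.06 rad), for 0.2 s.
3. the lid is seated in the mouth of the shallow box (z of lid in the frame of shallow_box between 0.023 and 0.029 m and horizontal distance between lid and shallow_box below 0.008 m and angle between the x axis of lid and the x axis of shallow_box, either way round below 0.1 rad and angle between lid's own z axis and vertical below 0.06 rad), for 0.2 s.
4. the cutlery case lies in the groove of the lid (z of case in the frame of lid between 0.009 and 0.015 m and horizontal distance between case and lid below 0.008 m and angle between the x axis of case and the x axis of lid, either way round below 0.1 rad and angle between case's own z axis and vertical below 0.06 rad), for 0.2 s.
At the end, for the whole second after the job is handed in: Deep box, divided box, shallow box, lid, case, bottom to top: each within 3 mm of its seated height on the one below, centred within 8 mm, lined up within 0.1 rad either way round, level within 0.06 rad; the deep box on the worktop within 60 mm of its start; all released and at rest (all of step 1 and all of step 2 and all of step 3 and all of step 4 and angle between deep_box's own z axis and vertical below 0.06 rad and height (world z) of deep_box between -0.004 and 0.004 m and distance of deep_box from where it was at the start of the episode below 0.06 m and linear speed of each of deep_box, divided_box, shallow_box, lid, case below 0.02 m/s and angular speed of each of deep_box, divided_box, shallow_box, lid, case below 0.1 rad/s); the robot touches nothing.
It fails at once if the teaspoon is pushed aside by more than 30 mm or tipped over (distance of teaspoon from where it was at the start of the episode above 0.03 m or angle between teaspoon's own z axis and vertical above 0.5 rad).
It fails at once if the egg timer is pushed aside by more than 30 mm or tipped over (distance of egg_timer from where it was at the start of the episode above 0.03 m or angle between egg_timer's own z axis and vertical above 0.5 rad).
It fails at once if the jam jar is pushed aside by more than 30 mm or tipped over (distance of jam_jar from where it was at the start of the episode above 0.03 m or angle between jam_jar's own z axis and vertical above 0.5 rad).
It fails at once if the salt shaker is pushed aside by more than 30 mm or tipped over (distance of salt_shaker from where it was at the start of the episode above 0.03 m or angle between salt_shaker's own z axis and vertical above 0.5 rad).
It fails at once if the mug is pushed aside by more than 30 mm or tipped over (distance of mug from where it was at the start of the episode above 0.03 m or angle between mug's own z axis and vertical above 0.5 rad).
It also fails if it takes over 128 s, if anything falls off the work surface, if the arm or the gripper's body presses on something with over 40 N, if the wrist force passes 120 N, or if a joint passes its speed limit or range.

## Working session

There is one attempt and no reset: what is moved stays moved. The work goes in short steps, Python scripts to look and compute and a tool call to move; the robot and the scene stay as the last step left them, time stands still between calls to the robot, and variables do not carry over. Pictures are saved under pics/ and viewed, at most 17 in all, crops included, and the job is handed in when it is done.

```bash
ls; mkdir -p pics
```

Create h.py:
```python
from plant import ctrl
import numpy as np, cv2
from scipy.spatial.transform import Rotation as R
def snap(n,f):
    c=ctrl.read_camera(n); cv2.imwrite('pics/'+f,c['pixels'][:,:,::-1].copy()); return c
def ray(c,z,uv):
    K=np.array(c['camera_matrix']);Rm=R.from_quat(c['orientation']).as_matrix()
    uv=np.atleast_2d(uv).astype(float)
    d=np.c_[uv,np.ones(len(uv))]@np.linalg.inv(K).T@Rm.T
    o=np.array(c['xyz']); return o+d*((z-o[2])/d[:,2])[:,None]
```

Run:
```python
from h import *
np.set_printoptions(precision=4,suppress=True)
s=ctrl.get_state();print(s['time'],s['eef_pos'],s['tcp_rot'],R.from_quat(s['tcp_rot']).as_matrix(),ctrl.pinch_z,s['opening'])
for n in('scene','side'):
    c=snap(n,n+'0.png');print(n,c['xyz'],R.from_quat(c['orientation']).as_matrix()[:,2])
    for t in 'deep_box divided_box shallow_box lid case teaspoon egg_timer jam_jar salt_shaker mug'.split():
        r=ctrl.mark_of(n,t);print(t,[(np.round(a['position'],3),round(a['conf'],2)) for a in r[:2]])
```

```text
pics
0.0 [ 0.2501 -0.6262  0.2299] [ 0.982   0.1888 -0.     -0.0012] [[ 0.9287  0.3708 -0.0005]
 [ 0.3708 -0.9287  0.0023]
 [ 0.0004 -0.0023 -1.    ]] 0.0187 1.0004135140820871
scene [-0.2288 -0.6816  1.0841] [ 0.5963  0.2965 -0.746 ]
deep_box []
divided_box [(array([ 0.483, -0.461, -0.003]), 0.71), (array([ 0.452, -0.11 ,  0.001]), 0.56)]
shallow_box [(array([ 0.469, -0.336,  0.   ]), 0.78)]
lid [(array([ 0.467, -0.22 , -0.004]), 0.81)]
case [(array([ 0.45 , -0.108, -0.   ]), 0.63)]
teaspoon [(array([ 0.459, -0.001, -0.001]), 0.45)]
egg_timer []
jam_jar []
salt_shaker []
mug [(array([ 0.43 , -0.649, -0.002]), 0.43)]
side [0.1518 0.7024 0.8657] [ 0.3256 -0.7099 -0.6246]
deep_box []
divided_box [(array([ 0.48 , -0.454, -0.001]), 0.58)]
shallow_box [(array([ 0.472, -0.334,  0.002]), 0.93), (array([ 0.459, -0.005,  0.002]), 0.72)]
lid [(array([ 0.468, -0.228, -0.001]), 0.59)]
case []
teaspoon [(array([ 0.46 , -0.002,  0.002]), 0.69)]
egg_timer [(array([ 0.584, -0.256,  0.002]), 0.78)]
jam_jar [(array([ 0.748,  0.041, -0.002]), 0.93)]
salt_shaker [(array([ 0.726,  0.141, -0.003]), 0.94)]
mug [(array([ 0.428, -0.643,  0.003]), 0.96)]
```

View pics/scene0.png

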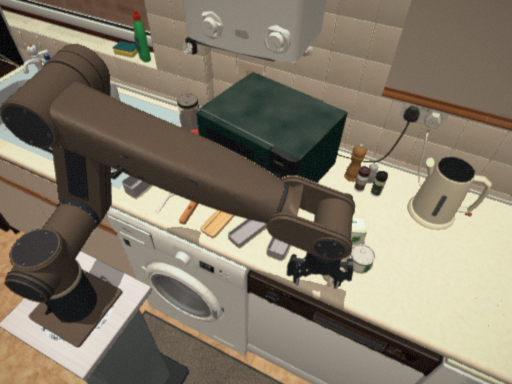

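View pics/side0.png

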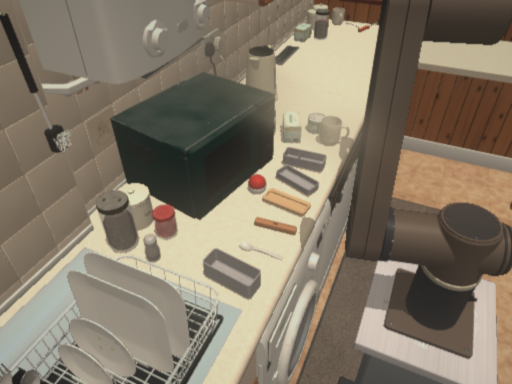

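The scene view is mostly blocked by the arm. The side view shows the deep box at (232,272), spoon (260,250), case (275,226), lid (287,202), shallow box (297,180) and divided box (303,159). I'll fit box poses to the masks.

Add to h.py:
```python
from scipy.optimize import minimize
DIM=dict(deep_box=(150,60,60),divided_box=(150,60,44),shallow_box=(150,60,32),lid=(152,62,18),case=(130,23,20))
def proj(c,P):
    K=np.array(c['camera_matrix']);Rm=R.from_quat(c['orientation']).as_matrix()
    q=(P-np.array(c['xyz']))@Rm@K.T; return q[:,:2]/q[:,2:]
def corners(t,p,z0):
    L,W,H=np.array(DIM[t])/1000; lo=[(0,L,W)] if t=='case' else [(0.0,.137,.047),(.006,L,W)]
    P=np.array([(sx*l/2,sy*w/2,z) for (b,l,w) in lo+[(H,L,W)] for z in [b] for sx in(-1,1) for sy in(-1,1)])
    a=p[2];x=P[:,0]*np.cos(a)-P[:,1]*np.sin(a)+p[0];y=P[:,0]*np.sin(a)+P[:,1]*np.cos(a)+p[1]
    return np.c_[x,y,P[:,2]+z0]
def fit(t,cms,p0,z0=0.0,zmask=None):
    S=4
    ms=[(c,cv2.resize(m.astype(np.uint8),None,fx=S,fy=S,interpolation=cv2.INTER_NEAREST)) for c,m in cms]
    def cost(p):
        e=0
        for c,m in ms:
            h=cv2.convexHull(((proj(c,corners(t,p,z0))+.5)*S*16).astype(np.int32))
            im=np.zeros_like(m); cv2.fillConvexPoly(im,h,1,cv2.LINE_8,4)
            e+=1-(im&m).sum()/max(1,(im|m).sum())
        return e/len(ms)
    best=None
    for k in range(3):
        s=[.02,.01,.005][k]; x=np.array(p0 if best is None else best.x)
        sim=np.array([x,x+[s,0,0],x+[0,s,0],x+[0,0,s*10]])
        best=minimize(cost,x,method='Nelder-Mead',options=dict(initial_simplex=sim,xatol=1e-4,fatol=1e-5))
    return best.x,1-best.fun
def bestmask(cam,t,c=None,near=None,z=0.03):
    r=ctrl.masks_of(cam,t)
    if near is not None:
        u=proj(c,np.array([[*near,z]]))[0]
        r=sorted(r,key=lambda a:np.hypot(*(np.argwhere(a['region']).mean(0)[::-1]-u)))
    return r
```

Run:
```python
from h import *
np.set_printoptions(precision=4,suppress=True)
c=ctrl.read_camera('side')
print(ray(c,.06,[[232,268]]), 'microwave front bottom',ray(c,0,[[189,205],[272,155]]))
P=dict(deep_box=(.45,.1),divided_box=(.48,-.457),shallow_box=(.47,-.335),lid=(.468,-.225),case=(.45,-.108))
P['deep_box']=ray(c,.06,[[232,268]])[0][:2]
for t in P:
    r=bestmask('side',t)
    for a in r[:2]:
        v,u=np.argwhere(a['region']).mean(0); print(t,round(a['conf'],2),u,v,a['region'].sum(), *fit(t,[(c,a['region'])],[*P[t],0]))
```

```text
[[0.4801 0.1258 0.06  ]] microwave front bottom [[ 0.749  -0.0904  0.    ]
 [ 0.6121 -0.4632  0.    ]]
deep_box 0.83 232.01385041551248 272.18005540166206 1805 [ 0.4865  0.1179 -0.1517] 0.9536516386624522
deep_box 0.28 252.2871287128713 247.45544554455446 101 [0.4801 0.1258 0.    ] 0.0
divided_box 0.97 304.2002534854246 157.97591888466414 789 [ 0.4862 -0.4614  0.0403] 0.9474250576479631
shallow_box 0.95 296.8677811550152 178.83738601823708 658 [ 0.4713 -0.3413 -0.4221] 0.8747395616301359
lid 0.74 286.63309352517985 201.0935251798561 695 [ 0.4656 -0.2264 -0.1355] 0.9252796794122558
case 0.8 274.7182320441989 225.04696132596686 362 [ 0.4602 -0.1096  0.0564] 0.8118158854897558
case 0.35 256.7310344827586 183.2896551724138 290 [ 0.45  -0.108  0.   ] 0.0
```

The rows are not in the units I measure in: shifts go in shares of 0.5 m and turns go in shares of 90 degrees. I convert before sending: 0.15 m is 0.3, -0.12 m is -0.24, 0.38 rad is 0.2419.

Request:
{"name": "nudge_tcp", "arguments": {
  "increments": [
    {"d": [0,0,-0.06],"turn_vec": [0,0,0.1146],"aperture": 1},
    {"d": [0.2,0,-0.1],"turn_vec": [0,0,0.191],"aperture": 1},
    {"d": [0.3,-0.12,-0.2],"turn_vec": [0,0,0.2419],"aperture": 1},
    {"d": [0.3,-0.14,-0.24],"turn_vec": [0,0,0.2419],"aperture": 1},
    {"d": [0.3,-0.14,-0.24],"turn_vec": [0,0,0.2419],"aperture": 1}
  ]
}}

```text
time: 2.02
eef_pos: [0.3657, -0.505, 0.3561]
tcp_rot: [1.0, 0.002, 0.002, 0.003]
contact_force: [-0.8, -0.6, -0.5]
opening: 1.002
finger_force: 0.0
```

Run:
```python
from h import *
np.set_printoptions(precision=4,suppress=True)
c=snap('wrist','w1.png'); print(c['xyz'],R.from_quat(c['orientation']).as_matrix())
P=dict(divided_box=(.48,-.457),shallow_box=(.47,-.335))
for t in P:
    r=bestmask('wrist',t)
    for a in r[:2]:
        v,u=np.argwhere(a['region']).mean(0); print(t,round(a['conf'],2),u,v,a['region'].sum(), *fit(t,[(c,a['region'])],[*P[t],0]))
```

```text
[ 0.4409 -0.504   0.4985] [[ 0.0024 -0.9562 -0.2928]
 [-1.     -0.0005 -0.0065]
 [ 0.006   0.2928 -0.9562]]
divided_box 0.8 221.92271615008156 64.63356443719412 4904 [ 0.4852 -0.4544  0.0487] 0.9703747058017758
shallow_box 0.67 145.7906538139145 76.81265716680637 4772 [ 0.471  -0.3367 -0.35  ] 0.9497704395864179
```

View pics/w1.png

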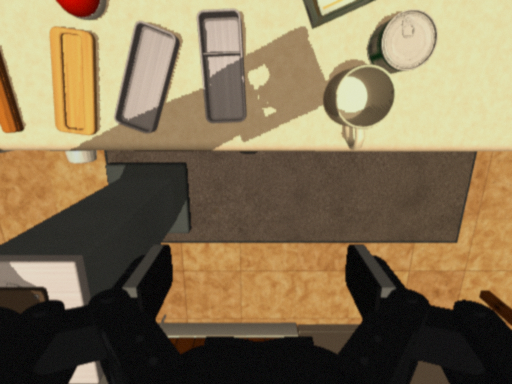

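The divided box (top middle, ~(222,65)), shallow box (148,77, turned) and lid (74,80) all show, and the fingers are at the bottom. The camera looks back towards the fingers, so hovering straight above gives a close view.

To row units: 0.12 m is 0.24, -0.05 m is -0.1, -0.05 rad is -0.0318.

Request:
{"name": "nudge_tcp", "arguments": {
  "increments": [
    {"d": [0.12,-0.05,0],"turn_vec": [0,0,-0.0318],"aperture": 1},
    {"d": [0.2,-0.1,0.08],"turn_vec": [0,0,-0.0318],"aperture": 1},
    {"d": [0.24,-0.1,0.18],"turn_vec": [0,0,-0.0318],"aperture": 1},
    {"d": [0.24,-0.1,0.24],"turn_vec": [0,0,-0.0318],"aperture": 1},
    {"d": [0.24,-0.1,0.24],"turn_vec": [0,0,-0.0318],"aperture": 1}
  ]
}}

```text
time: 2.8
eef_pos: [0.4812, -0.4553, 0.2244]
tcp_rot: [1.0, 0.024, -0.004, -0.005]
contact_force: [-0.3, 0.8, -0.5]
opening: 1.002
finger_force: 0.0
```

Create look.py:
```python
import sys
from h import *
np.set_printoptions(precision=4,suppress=True)
# look.py cam png thing:x:y:yaw:z0 ...
c=snap(sys.argv[1],sys.argv[2])
for a in sys.argv[3:]:
    t,*v=a.split(':');v=list(map(float,v))
    for m in ctrl.masks_of(sys.argv[1],t)[:2]:
        print(t,round(m['conf'],2),m['region'].sum(),*fit(t,[(c,m['region'])],v[:3],v[3] if len(v)>3 else 0))
s=ctrl.get_state(); print(s['time'],s['eef_pos'],'toolyaw',np.arctan2(*R.from_quat(s['tcp_rot']).as_matrix()[[1,0],0]),R.from_quat(s['tcp_rot']).as_matrix()[:,2])
```

```bash
python3 look.py wrist w2.png divided_box:.485:-.455:.05 shallow_box:.47:-.337:-.35
```

```text
divided_box 0.9 7147 [ 0.4856 -0.4542  0.0449] 0.9704422575088264
shallow_box 0.91 6982 [ 0.471  -0.3367 -0.361 ] 0.9694042289534082
2.95 [ 0.4833 -0.4577  0.2324] toolyaw 0.04829277663288186 [ 0.0009 -0.0014 -1.    ]
```

View pics/w2.png

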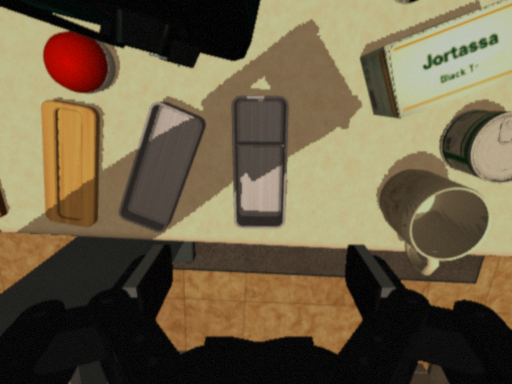

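Divided box at ~(260,160), well clear of neighbours. Descending.

To row units: 0.16 m is 0.32, 0.12 m is 0.24.

Request:
{"name": "nudge_tcp", "arguments": {
  "increments": [
    {"d": [0,0,0.12],"aperture": 1},
    {"d": [0,0,0.24],"aperture": 1},
    {"d": [0,0,0.32],"aperture": 1},
    {"d": [0,0,0.32],"aperture": 1},
    {"d": [0,0,0.32],"aperture": 1}
  ]
}}

```text
time: 3.58
eef_pos: [0.4848, -0.4584, 0.0749]
tcp_rot: [1.0, 0.025, 0.002, 0.002]
contact_force: [-0.4, -0.6, 0.2]
opening: 1.0
finger_force: 0.0
```

```bash
python3 look.py wrist w3.png divided_box:.4856:-.454:.045
```

```text
divided_box 0.79 20723 [ 0.4851 -0.4543  0.0454] 0.9650300391207154
3.675 [ 0.4852 -0.4585  0.0755] toolyaw 0.04959280327017323 [ 0.0042 -0.0054 -1.    ]
```

To row units: 0.055 m is 0.11, -0.004 m is -0.008, 0.004 rad is 0.0025.

Request:
{"name": "nudge_tcp", "arguments": {
  "increments": [
    {"d": [0,-0.008,0.06],"turn_vec": [0,0,0.0025],"aperture": 1},
    {"d": [0,-0.008,0.11],"turn_vec": [0,0,0.0025],"aperture": 1},
    {"d": [0,-0.008,0.11],"turn_vec": [0,0,0.0025],"aperture": 1},
    {"d": [0,-0.008,0.11],"turn_vec": [0,0,0.0025],"aperture": 0.4},
    {"d": [0,-0.008,0.11],"turn_vec": [0,0,0.0025],"aperture": 0.4},
    {"d": [0,-0.008,0.11],"turn_vec": [0,0,0.0025],"aperture": 0.4},
    {"d": [0,-0.008,0.11],"turn_vec": [0,0,0.0025],"aperture": 0.4}
  ],
  "clamp_n": 40
}}

```text
time: 4.55
eef_pos: [0.4848, -0.454, 0.0193]
tcp_rot: [1.0, 0.023, 0.001, 0.002]
contact_force: [-0.4, 0.5, 6.5]
opening: 0.694
finger_force: 46.1
```

Gripped. Lift and carry to a viewpoint beside the deep box.

To row units: -0.41 m is -0.82, -0.23 m is -0.46.

Request:
{"name": "nudge_tcp", "arguments": {
  "increments": [
    {"d": [0,0,-0.12],"aperture": 0.4},
    {"d": [0,0,-0.24],"aperture": 0.4},
    {"d": [0,0,-0.32],"aperture": 0.4},
    {"d": [0,-0.1,-0.36],"aperture": 0.4},
    {"d": [0.02,-0.22,-0.36],"aperture": 0.4},
    {"d": [0.02,-0.34,-0.36],"aperture": 0.4},
    {"d": [0.02,-0.46,-0.36],"aperture": 0.4},
    {"d": [0.04,-0.58,-0.36],"aperture": 0.4},
    {"d": [0.04,-0.7,-0.36],"aperture": 0.4},
    {"d": [0.04,-0.82,-0.36],"aperture": 0.4}
  ]
}}

```text
time: 5.8
eef_pos: [0.484, -0.0398, 0.1964]
tcp_rot: [1.0, 0.023, 0.0, -0.0]
contact_force: [1.0, 0.7, -1.2]
opening: 0.694
finger_force: 45.3
```

Request:
{"name": "nudge_tcp", "arguments": {
  "increments": [
    {"turn_vec": [0,0,0.0318],"aperture": 0.4},
    {"turn_vec": [0,0,0.0318],"aperture": 0.4},
    {"turn_vec": [0,0,0.0318],"aperture": 0.4}
  ]
}}

```text
time: 6.18
eef_pos: [0.4846, -0.0423, 0.1963]
tcp_rot: [1.0, -0.002, -0.0, 0.0]
contact_force: [0.0, -0.6, -0.6]
opening: 0.693
finger_force: 45.3
```

```bash
python3 look.py wrist w4.png deep_box:.4865:.118:-.15 case:.46:-.11:0; python3 look.py side s4.png deep_box:.4865:.118:-.15 lid:.465:-.226:0 case:.46:-.11:0
```

```text
deep_box 0.9 11923 [ 0.4871  0.1198 -0.1448] 0.9556967734822136
6.325 [ 0.4846 -0.0426  0.1962] toolyaw -0.005363368294401343 [-0.0002  0.0001 -1.    ]
deep_box 0.33 679 [ 0.4865  0.118  -0.15  ] 0.0
lid 0.79 380 [ 0.4649 -0.2275 -0.1718] 0.5093563816396744
case 0.96 444 [ 0.4561 -0.1104  0.0922] 0.9284460645335494
case 0.43 1178 [ 0.46 -0.11  0.  ] 0.0
6.525 [ 0.4846 -0.0422  0.1963] toolyaw -0.004953549965905933 [-0.0002  0.0001 -1.    ]
```

View pics/w4.png

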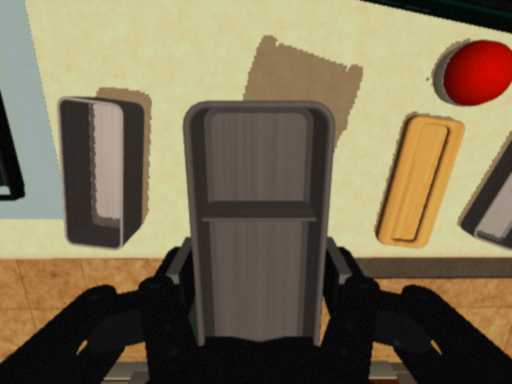

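The deep box is at (100,172), and the held divided box (centre) is square in the hand. I'll zoom in on the deep box rim.

Run:
```python
from h import *
np.set_printoptions(precision=4,suppress=True)
im=cv2.imread('pics/w4.png'); cv2.imwrite('pics/w4c.png',cv2.resize(im[85:260,45:160],None,fx=3.4,fy=3.4,interpolation=cv2.INTER_CUBIC))
c=ctrl.read_camera('wrist')
print('held far end',ray(c,.2205,[[187,110],[333,110],[262,101]]))
print(c['xyz'],c['camera_matrix'])
m=ctrl.masks_of('wrist','divided_box')
for a in m[:2]: print(a['conf'],a['region'].sum(),fit('divided_box',[(c,a['region'])],[.485,-.042,0],.1765))
```

```text
held far end [[ 0.5568 -0.0152  0.2205]
 [ 0.5565 -0.0712  0.2205]
 [ 0.5599 -0.044   0.2205]]
[ 0.5604 -0.0427  0.3384] [[296.7798   0.     258.5568]
 [  0.     296.7798 191.7819]
 [  0.       0.       1.    ]]
0.81 32737 (array([ 0.4854, -0.0422, -0.0067]), np.float64(0.8408773819825865))
```

View pics/w4c.png

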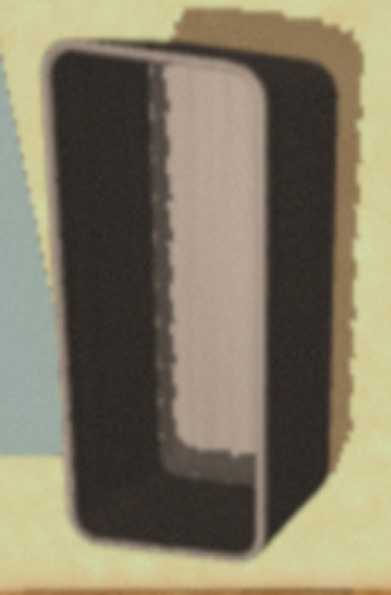

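The rim corners in the crop are about TL(42,38), TR(268,69), BL(64,543) and BR(263,559).

Run:
```python
from h import *
np.set_printoptions(precision=4,suppress=True)
c=ctrl.read_camera('wrist')
P=ray(c,.06,np.array([[42,38],[268,69],[64,543],[263,559]])/3.4+[45,85]-.5)
print(P,P.mean(0)); d=P[0]+P[1]-P[2]-P[3]; print('yaw',np.arctan2(d[1],d[0]),np.hypot(*d[:2])/2); d=P[0]+P[2]-P[1]-P[3];print(np.arctan2(-d[0],d[1]),np.hypot(*d[:2])/2)
```

```text
[[0.5648 0.1377 0.06  ]
 [0.5567 0.0794 0.06  ]
 [0.418  0.1613 0.06  ]
 [0.4123 0.1012 0.06  ]] [0.4879 0.1199 0.06  ]
yaw -0.1548747031651347 0.14733321301922406
-0.11670177663185138 0.05957010306303823
```

To row units: -0.162 m is -0.324, -0.12 m is -0.24, 0.145 rad is 0.0923.

Request:
{"name": "nudge_tcp", "arguments": {
  "increments": [
    {"d": [0,-0.12,0],"turn_vec": [0,0,0.0446],"aperture": 0.4},
    {"d": [0.004,-0.24,0],"turn_vec": [0,0,0.0923],"aperture": 0.4},
    {"d": [0.004,-0.324,0.04],"turn_vec": [0,0,0.0923],"aperture": 0.4},
    {"d": [0.004,-0.324,0.12],"turn_vec": [0,0,0.0923],"aperture": 0.4},
    {"d": [0.004,-0.324,0.2],"turn_vec": [0,0,0.0923],"aperture": 0.4},
    {"d": [0.004,-0.324,0.2],"turn_vec": [0,0,0.0923],"aperture": 0.4},
    {"d": [0.004,-0.324,0.2],"turn_vec": [0,0,0.0923],"aperture": 0.4}
  ]
}}

```text
time: 7.55
eef_pos: [0.4885, 0.1201, 0.0978]
tcp_rot: [0.997, -0.075, 0.001, -0.0]
contact_force: [-0.3, 0.0, -1.1]
opening: 0.694
finger_force: 45.3
```

Run:
```python
from h import *
c=snap('side','s5.png')
im=cv2.imread('pics/s5.png')
cv2.imwrite('pics/s5c.png',cv2.resize(im[180:340,150:330],None,fx=3.6,fy=3.6,interpolation=cv2.INTER_CUBIC))
s=ctrl.get_state();print(s['eef_pos'],np.arctan2(*R.from_quat(s['tcp_rot']).as_matrix()[[1,0],0]))
```

```text
[0.48903172 0.12012279 0.09851394] -0.14947961743030025
```

View pics/s5c.png

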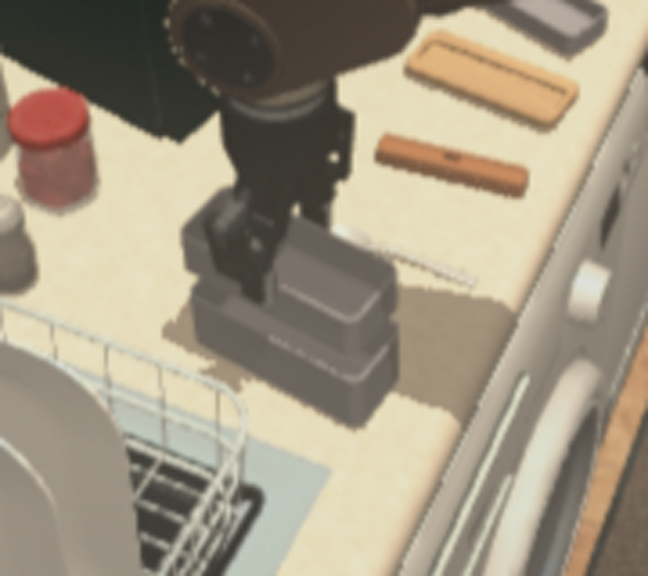

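The held box (285,265 in the crop) is in line above the deep box. Lowering gently, with a 1.5 mm correction in x.

To row units: 0.025 m is 0.05, -0.0015 m is -0.003.

Request:
{"name": "nudge_tcp", "arguments": {
  "increments": [
    {"d": [-0.003,0,0.016],"aperture": 0.4},
    {"d": [-0.003,0,0.028],"aperture": 0.4},
    {"d": [-0.003,0,0.036],"aperture": 0.4},
    {"d": [-0.003,0,0.042],"aperture": 0.4},
    {"d": [-0.003,0,0.046],"aperture": 0.4},
    {"d": [-0.003,0,0.05],"aperture": 0.4},
    {"d": [-0.003,0,0.05],"aperture": 0.4}
  ]
}}

```text
time: 8.48
eef_pos: [0.4857, 0.1204, 0.0732]
tcp_rot: [0.997, -0.074, -0.001, 0.0]
contact_force: [-6.2, -0.2, 11.0]
opening: 0.694
finger_force: 46.7
```

Height matches seating (0.0733). Release and rise.

To row units: -0.13 m is -0.26, -0.07 m is -0.14.

Request:
{"name": "nudge_tcp", "arguments": {
  "increments": [
    {"aperture": 0.8},
    {"aperture": 1},
    {"aperture": 1},
    {"d": [0,0,-0.04],"aperture": 1},
    {"d": [0,0,-0.14],"aperture": 1},
    {"d": [0,0,-0.26],"aperture": 1},
    {"d": [0,0,-0.26],"aperture": 1}
  ]
}}

```text
time: 9.35
eef_pos: [0.4895, 0.1206, 0.2076]
tcp_rot: [0.997, -0.074, 0.006, -0.001]
contact_force: [-0.2, 0.7, 0.0]
opening: 0.997
finger_force: 0.0
```

```bash
python3 look.py wrist w6.png divided_box:.486:.12:-.148:.054 deep_box:.486:.12:-.148:0
```

```text
divided_box 0.59 10829 [ 0.4869  0.1203 -0.15  ] 0.9715682693118274
9.5 [0.4852 0.1204 0.2003] toolyaw -0.14926509765457718 [-0.0015 -0.     -1.    ]
```

View pics/w6.png

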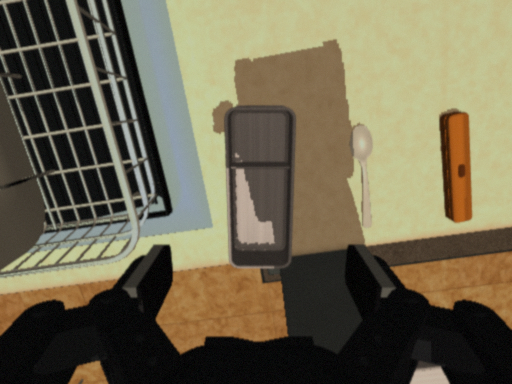

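The divided box is seated and square at (262,185). Next, the shallow box.

To row units: 0.454 m is 0.908, 0.12 m is 0.24, 0.212 rad is 0.135.

Request:
{"name": "nudge_tcp", "arguments": {
  "increments": [
    {"d": [0.012,0.12,0],"turn_vec": [0,0,0.0318],"aperture": 1},
    {"d": [0.026,0.24,0],"turn_vec": [0,0,0.0637],"aperture": 1},
    {"d": [0.04,0.36,0],"turn_vec": [0,0,0.0955],"aperture": 1},
    {"d": [0.056,0.48,0],"turn_vec": [0,0,0.135],"aperture": 1},
    {"d": [0.072,0.6,0],"turn_vec": [0,0,0.135],"aperture": 1},
    {"d": [0.084,0.72,0],"turn_vec": [0,0,0.135],"aperture": 1},
    {"d": [0.1,0.84,0.04],"turn_vec": [0,0,0.135],"aperture": 1},
    {"d": [0.107,0.908,0.1],"turn_vec": [0,0,0.135],"aperture": 1},
    {"d": [0.107,0.908,0.14],"turn_vec": [0,0,0.135],"aperture": 1},
    {"d": [0.107,0.908,0.14],"turn_vec": [0,0,0.135],"aperture": 1}
  ]
}}

```text
time: 10.75
eef_pos: [0.4694, -0.3341, 0.1272]
tcp_rot: [0.984, -0.18, -0.003, -0.003]
contact_force: [0.2, 1.0, 0.2]
opening: 1.001
finger_force: 0.0
```

```bash
python3 look.py wrist w7.png shallow_box:.471:-.337:-.36 lid:.465:-.227:-.17
```

```text
shallow_box 0.61 12232 [ 0.471  -0.3368 -0.3534] 0.9726460098193811
lid 0.6 8532 [ 0.4664 -0.2242 -0.1303] 0.7797175631826699
10.9 [ 0.4718 -0.3355  0.1319] toolyaw -0.3596066294455388 [ 0.0006 -0.0004 -1.    ]
```

To row units: 0.124 m is 0.248, 0.0015 m is 0.003.

Request:
{"name": "nudge_tcp", "arguments": {
  "increments": [
    {"d": [0,0.003,0.1],"aperture": 1},
    {"d": [0,0.003,0.2],"aperture": 1},
    {"d": [0,0.003,0.248],"aperture": 1},
    {"d": [0,0.003,0.248],"aperture": 1},
    {"d": [0,0.003,0.248],"aperture": 0.4},
    {"d": [0,0.003,0.248],"aperture": 0.4},
    {"d": [0,0.003,0.248],"aperture": 0.4},
    {"d": [0,0.003,0.248],"aperture": 0.4}
  ],
  "clamp_n": 40
}}

```text
time: 11.9
eef_pos: [0.4724, -0.3392, 0.0101]
tcp_rot: [0.984, -0.18, 0.002, 0.001]
contact_force: [0.3, 0.8, 6.2]
opening: 0.692
finger_force: 45.8
```

```bash
python3 -c "
from h import *
s=ctrl.get_state();print(s['eef_pos'],s['opening'],s['finger_force'])"
```

```text
[ 0.47242362 -0.33917781  0.01014961] 0.6922266062073925 45.8431613445282
```

To row units: -0.294 m is -0.588, -0.17 m is -0.34, -0.21 rad is -0.1337.

Request:
{"name": "nudge_tcp", "arguments": {
  "increments": [
    {"d": [0,0,-0.12],"aperture": 0.4},
    {"d": [0,0,-0.24],"aperture": 0.4},
    {"d": [-0.02,-0.04,-0.34],"aperture": 0.4},
    {"d": [-0.06,-0.16,-0.34],"turn_vec": [0,0,-0.0318],"aperture": 0.4},
    {"d": [-0.1,-0.28,-0.34],"turn_vec": [0,0,-0.0637],"aperture": 0.4},
    {"d": [-0.13,-0.38,-0.34],"turn_vec": [0,0,-0.0955],"aperture": 0.4},
    {"d": [-0.16,-0.48,-0.34],"turn_vec": [0,0,-0.1337],"aperture": 0.4},
    {"d": [-0.194,-0.588,-0.34],"turn_vec": [0,0,-0.1337],"aperture": 0.4},
    {"d": [-0.194,-0.588,-0.34],"turn_vec": [0,0,-0.1337],"aperture": 0.4},
    {"d": [-0.194,-0.588,-0.34],"turn_vec": [0,0,-0.1337],"aperture": 0.4}
  ]
}}

```text
time: 13.15
eef_pos: [0.4839, -0.0287, 0.1776]
tcp_rot: [0.997, -0.075, 0.0, 0.0]
contact_force: [0.1, -0.6, -1.4]
opening: 0.694
finger_force: 44.9
```

Create held.py:
```python
import sys
from h import *
np.set_printoptions(precision=4,suppress=True)
# held.py png thing off : held-box far edge in tool frame from vertical image-gradient
t,off,f=sys.argv[1],float(sys.argv[2]),sys.argv[3]
c=snap('wrist',f);s=ctrl.get_state();M=R.from_quat(s['tcp_rot']).as_matrix()
for m in ctrl.masks_of('wrist',t)[:1]:
    H=DIM[t][2]/1000; z=s['eef_pos'][2]-off+H
    yx=np.argwhere(m['region']); u0=np.median(yx[:,1])
    pts=[]
    for u in range(int(u0)-35,int(u0)+36,5):
        col=yx[yx[:,1]==u][:,0]
        if len(col): pts.append((u,col.min()-.5))
    P=(ray(c,z,pts)-s['eef_pos'])@M
    print(t,m['conf'],'far edge tool x',np.median(P[:,0]),'slope',np.polyfit(P[:,1],P[:,0],1)[0], 'centre x',np.median(P[:,0])-DIM[t][0]/2000)
print(s['time'],s['eef_pos'],'yaw',np.arctan2(M[1,0],M[0,0]))
```

```bash
python3 held.py shallow_box .0101 w8.png; python3 look.py wrist w8b.png divided_box:.487:.12:-.15:.054
```

```text
shallow_box 0.95 far edge tool x 0.07306956969416836 slope -0.002773980703675259 centre x -0.0019304303058316347
13.2 [ 0.4839 -0.0293  0.1775] yaw -0.1517368575831282
divided_box 0.97 15460 [ 0.4866  0.12   -0.1527] 0.9183304433065866
13.35 [ 0.4839 -0.0298  0.1774] toolyaw -0.1533435537630819 [ 0.0001 -0.0002 -1.    ]
```

View pics/w8.png

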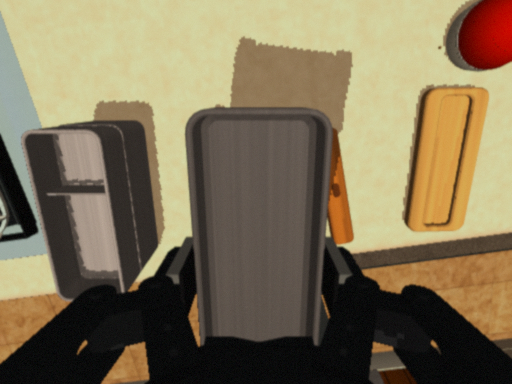

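The shallow box is square in the hand, 2 mm behind the TCP. The stack at (90,205) stands properly.

To row units: -0.149 m is -0.298, -0.0175 m is -0.035.

Request:
{"name": "nudge_tcp", "arguments": {
  "increments": [
    {"d": [-0.012,-0.1,0],"aperture": 0.4},
    {"d": [-0.024,-0.2,0],"aperture": 0.4},
    {"d": [-0.035,-0.298,0],"aperture": 0.4},
    {"d": [-0.035,-0.298,0.07],"aperture": 0.4},
    {"d": [-0.035,-0.298,0.11],"aperture": 0.4},
    {"d": [-0.035,-0.298,0.11],"aperture": 0.4},
    {"d": [-0.035,-0.298,0.11],"aperture": 0.4}
  ]
}}

```text
time: 14.22
eef_pos: [0.4899, 0.1207, 0.1232]
tcp_rot: [0.997, -0.076, 0.001, -0.0]
contact_force: [-0.2, 0.5, -1.0]
opening: 0.691
finger_force: 44.9
```

```bash
python3 -c "
from h import *
s=ctrl.get_state();print(s['eef_pos'],np.arctan2(*R.from_quat(s['tcp_rot']).as_matrix()[[1,0],0]))"
```

```text
[0.48993046 0.12069988 0.12324203] -0.15247047522460325
```

Target tip 0.102: lower 21 mm.

To row units: 0.0215 m is 0.043, 0.02 m is 0.04.

Request:
{"name": "nudge_tcp", "arguments": {
  "increments": [
    {"d": [-0.002,0,0.012],"aperture": 0.4},
    {"d": [-0.002,0,0.022],"aperture": 0.4},
    {"d": [-0.002,0,0.03],"aperture": 0.4},
    {"d": [-0.002,0,0.036],"aperture": 0.4},
    {"d": [-0.002,0,0.04],"aperture": 0.4},
    {"d": [-0.002,0,0.043],"aperture": 0.4},
    {"d": [-0.002,0,0.043],"aperture": 0.4}
  ]
}}

```text
time: 15.1
eef_pos: [0.4881, 0.1215, 0.1021]
tcp_rot: [0.997, -0.075, -0.0, 0.0]
contact_force: [-3.5, -0.6, 6.1]
opening: 0.693
finger_force: 45.8
```

To row units: -0.11 m is -0.22, -0.07 m is -0.14.

Request:
{"name": "nudge_tcp", "arguments": {
  "increments": [
    {"aperture": 0.8},
    {"aperture": 1},
    {"aperture": 1},
    {"d": [0,0,-0.04],"aperture": 1},
    {"d": [0,0,-0.14],"aperture": 1},
    {"d": [0,0,-0.22],"aperture": 1},
    {"d": [0,0,-0.22],"aperture": 1}
  ]
}}

```text
time: 15.98
eef_pos: [0.4905, 0.1216, 0.2152]
tcp_rot: [0.997, -0.075, 0.004, -0.001]
contact_force: [0.4, 0.1, -0.5]
opening: 1.002
finger_force: 0.0
```

```bash
python3 look.py wrist w9.png shallow_box:.487:.12:-.15:.092; python3 look.py side s9.png lid:.466:-.225:-.17 case:.456:-.11:.09
```

```text
shallow_box 0.91 12172 [ 0.4861  0.1221 -0.1501] 0.9636216053018417
shallow_box 0.68 2969 [ 0.487  0.12  -0.15 ] 0.0
16.075 [0.4879 0.1215 0.2106] toolyaw -0.15124519756855978 [ 0.0001  0.     -1.    ]
lid 0.79 648 [ 0.4664 -0.2257 -0.1482] 0.8678329287687285
case 0.8 345 [ 0.454  -0.111   0.0181] 0.7754356379988758
16.225 [0.487  0.1214 0.2088] toolyaw -0.15126954865519002 [-0.0036 -0.0002 -1.    ]
```

View pics/w9.png

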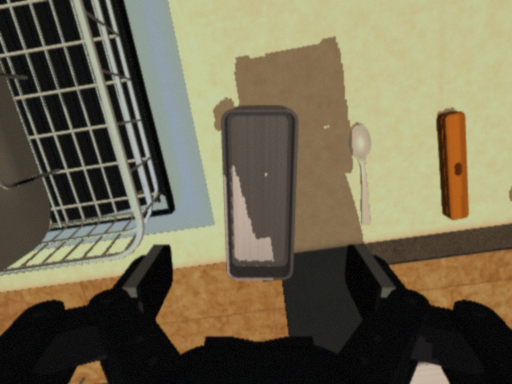

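The shallow box is seated square at (260,192). Next, the lid.

To row units: 0.346 m is 0.692, 0.08 m is 0.16.

Request:
{"name": "nudge_tcp", "arguments": {
  "increments": [
    {"d": [0.01,0.12,0],"aperture": 1},
    {"d": [0.02,0.24,0],"aperture": 1},
    {"d": [0.03,0.36,0],"aperture": 1},
    {"d": [0.042,0.48,0],"aperture": 1},
    {"d": [0.054,0.6,0.04],"aperture": 1},
    {"d": [0.062,0.692,0.1],"aperture": 1},
    {"d": [0.062,0.692,0.16],"aperture": 1},
    {"d": [0.062,0.692,0.16],"aperture": 1}
  ]
}}

```text
time: 17.23
eef_pos: [0.4639, -0.2239, 0.1266]
tcp_rot: [0.997, -0.076, -0.004, -0.003]
contact_force: [-0.3, -0.5, -0.1]
opening: 1.005
finger_force: 0.0
```

```bash
python3 look.py wrist w10.png lid:.466:-.2255:-.14 case:.455:-.11:.06
```

```text
lid 0.62 11367 [ 0.4664 -0.2233 -0.136 ] 0.9519353622520579
case 0.78 3615 [ 0.457  -0.1073  0.0674] 0.7466947270567578
17.375 [ 0.4671 -0.225   0.1315] toolyaw -0.1503497011079958 [ 0.0007 -0.0005 -1.    ]
```

View pics/w10.png

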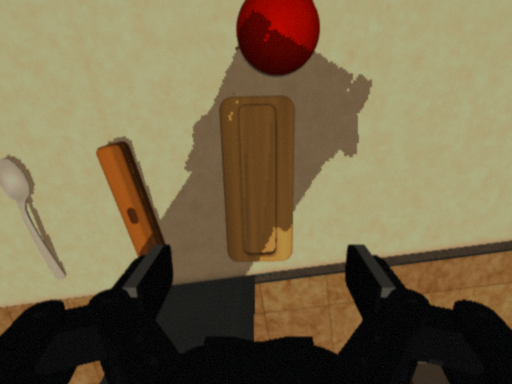

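The lid is at (258,180), square under the gripper, and the timer (278,35) is clear.

To row units: 0.127 m is 0.254, -0.001 m is -0.002, -0.014 rad is -0.0089.

Request:
{"name": "nudge_tcp", "arguments": {
  "increments": [
    {"d": [-0.002,-0.002,0.1],"turn_vec": [0,0,-0.0089],"aperture": 1},
    {"d": [-0.002,-0.002,0.2],"turn_vec": [0,0,-0.0089],"aperture": 1},
    {"d": [-0.002,-0.002,0.24],"turn_vec": [0,0,-0.0089],"aperture": 1},
    {"d": [-0.002,-0.002,0.254],"turn_vec": [0,0,-0.0089],"aperture": 1},
    {"d": [-0.002,-0.002,0.254],"turn_vec": [0,0,-0.0089],"aperture": 1},
    {"d": [-0.002,-0.002,0.254],"turn_vec": [0,0,-0.0089],"aperture": 0.4},
    {"d": [-0.002,-0.002,0.254],"turn_vec": [0,0,-0.0089],"aperture": 0.4},
    {"d": [-0.002,-0.002,0.254],"turn_vec": [0,0,-0.0089],"aperture": 0.4},
    {"d": [-0.002,-0.002,0.254],"turn_vec": [0,0,-0.0089],"aperture": 0.4}
  ],
  "clamp_n": 40
}}

```text
time: 18.5
eef_pos: [0.4671, -0.2249, 0.0058]
tcp_rot: [0.998, -0.068, 0.001, 0.001]
contact_force: [-0.3, 1.3, 6.6]
opening: 0.712
finger_force: 44.1
```

```bash
python3 -c "
from h import *
s=ctrl.get_state();print(s['eef_pos'],s['opening'],s['finger_force'])"
```

```text
[ 0.46707208 -0.22490055  0.00580005] 0.712176730541079 44.101837277412415
```

To row units: -0.196 m is -0.392, -0.19 m is -0.38, 0.014 rad is 0.0089.

Request:
{"name": "nudge_tcp", "arguments": {
  "increments": [
    {"d": [0,0,-0.12],"aperture": 0.4},
    {"d": [0,0,-0.24],"aperture": 0.4},
    {"d": [0,-0.02,-0.36],"aperture": 0.4},
    {"d": [0,-0.14,-0.37],"turn_vec": [0,0,0.0089],"aperture": 0.4},
    {"d": [-0.01,-0.26,-0.37],"turn_vec": [0,0,0.0089],"aperture": 0.4},
    {"d": [-0.018,-0.38,-0.37],"turn_vec": [0,0,0.0089],"aperture": 0.4},
    {"d": [-0.018,-0.392,-0.37],"turn_vec": [0,0,0.0089],"aperture": 0.4},
    {"d": [-0.018,-0.392,-0.37],"turn_vec": [0,0,0.0089],"aperture": 0.4}
  ]
}}

```text
time: 19.5
eef_pos: [0.4835, -0.0286, 0.1889]
tcp_rot: [0.997, -0.075, 0.0, 0.0]
contact_force: [1.4, 0.1, -1.2]
opening: 0.712
finger_force: 44.6
```

```bash
python3 held.py lid .0058 w11.png;python3 look.py wrist w11b.png shallow_box:.4865:.1215:-.15:.092
```

```text
lid 0.6 far edge tool x 0.07523192145853042 slope 0.009018210824351088 centre x -0.0007680785414695829
19.55 [ 0.4836 -0.0294  0.1889] yaw -0.15139097090834072
shallow_box 0.66 15944 [ 0.4856  0.1216 -0.1502] 0.8922391933154024
19.7 [ 0.4837 -0.0301  0.1888] toolyaw -0.15343937493634816 [-0.0001 -0.0003 -1.    ]
```

View pics/w11.png

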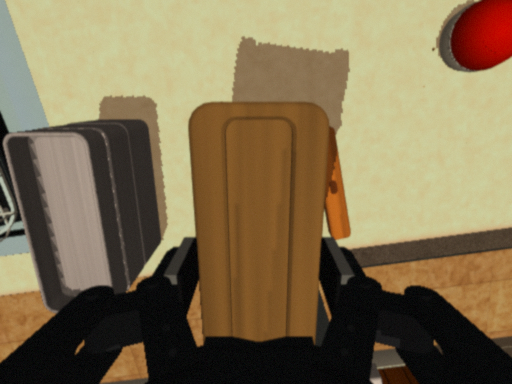

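The lid is square in the hand and the stack is nested at left.

To row units: -0.15 m is -0.3, -0.0197 m is -0.0394.

Request:
{"name": "nudge_tcp", "arguments": {
  "increments": [
    {"d": [-0.014,-0.1,0],"aperture": 0.4},
    {"d": [-0.028,-0.2,0],"aperture": 0.4},
    {"d": [-0.0394,-0.3,0],"aperture": 0.4},
    {"d": [-0.0394,-0.3,0.05],"aperture": 0.4},
    {"d": [-0.0394,-0.3,0.084],"aperture": 0.4},
    {"d": [-0.0394,-0.3,0.084],"aperture": 0.4},
    {"d": [-0.0394,-0.3,0.084],"aperture": 0.4}
  ]
}}

```text
time: 20.58
eef_pos: [0.4874, 0.1217, 0.1473]
tcp_rot: [0.997, -0.076, 0.0, -0.0]
contact_force: [-0.0, 0.5, -0.5]
opening: 0.71
finger_force: 44.5
```

```bash
python3 -c "
from h import *
s=ctrl.get_state();print(s['eef_pos'],np.arctan2(*R.from_quat(s['tcp_rot']).as_matrix()[[1,0],0]))"
```

```text
[0.48735693 0.12165927 0.14732719] -0.15302091003287877
```

To row units: 0.024 m is 0.048, 0.0225 m is 0.045.

Request:
{"name": "nudge_tcp", "arguments": {
  "increments": [
    {"d": [0,0,0.016],"aperture": 0.4},
    {"d": [0,0,0.028],"aperture": 0.4},
    {"d": [0,0,0.036],"aperture": 0.4},
    {"d": [0,0,0.042],"aperture": 0.4},
    {"d": [0,0,0.045],"aperture": 0.4},
    {"d": [0,0,0.048],"aperture": 0.4},
    {"d": [0,0,0.048],"aperture": 0.4}
  ]
}}

```text
time: 21.45
eef_pos: [0.4868, 0.1226, 0.1238]
tcp_rot: [0.997, -0.075, -0.0, 0.0]
contact_force: [-3.6, -1.1, 5.1]
opening: 0.71
finger_force: 45.2
```

Height exactly 0.1238: seated. Release, rise.

To row units: -0.09 m is -0.18, -0.07 m is -0.14.

Request:
{"name": "nudge_tcp", "arguments": {
  "increments": [
    {"aperture": 0.8},
    {"aperture": 1},
    {"aperture": 1},
    {"d": [0,0,-0.04],"aperture": 1},
    {"d": [0,0,-0.14],"aperture": 1},
    {"d": [0,0,-0.18],"aperture": 1},
    {"d": [0,0,-0.18],"aperture": 1}
  ]
}}

```text
time: 22.32
eef_pos: [0.488, 0.1226, 0.2149]
tcp_rot: [0.997, -0.076, 0.002, -0.0]
contact_force: [0.6, 0.1, -0.7]
opening: 0.999
finger_force: 0.0
```

```bash
python3 look.py wrist w12.png lid:.486:.122:-.15:.118 case:.456:-.109:.07
```

```text
lid 0.95 14076 [ 0.4863  0.1231 -0.1507] 0.9615780372734454
case 0.75 2922 [ 0.4561 -0.1059  0.0922] 0.8798953155595722
22.475 [0.4858 0.1225 0.2111] toolyaw -0.15126525104939983 [-0.0028 -0.0001 -1.    ]
```

View pics/w12.png

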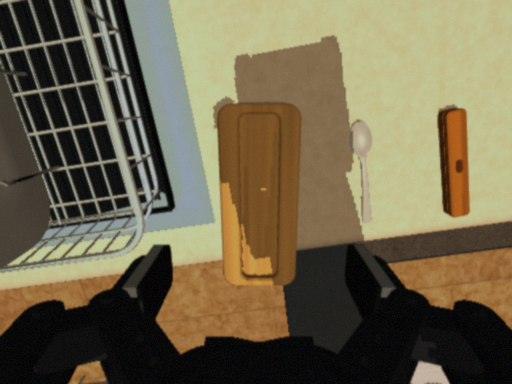

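The lid is seated at (260,195). Case next.

To row units: 0.2325 m is 0.465, 0.08 m is 0.16, -0.23 rad is -0.1464.

Request:
{"name": "nudge_tcp", "arguments": {
  "increments": [
    {"d": [0.002,0.12,0],"turn_vec": [0,0,-0.0382],"aperture": 1},
    {"d": [0.004,0.24,0],"turn_vec": [0,0,-0.0764],"aperture": 1},
    {"d": [0.008,0.36,0],"turn_vec": [0,0,-0.1146],"aperture": 1},
    {"d": [0.01,0.465,0.04],"turn_vec": [0,0,-0.1464],"aperture": 1},
    {"d": [0.01,0.465,0.12],"turn_vec": [0,0,-0.1464],"aperture": 1},
    {"d": [0.01,0.465,0.16],"turn_vec": [0,0,-0.1464],"aperture": 1},
    {"d": [0.01,0.465,0.16],"turn_vec": [0,0,-0.1464],"aperture": 1}
  ]
}}

```text
time: 23.35
eef_pos: [0.4542, -0.1072, 0.1293]
tcp_rot: [0.999, 0.039, -0.003, -0.002]
contact_force: [1.1, 0.0, -0.2]
opening: 1.001
finger_force: 0.0
```

```bash
python3 look.py wrist w13.png case:.456:-.108:.08
```

```text
case 0.66 3522 [ 0.456  -0.1069  0.079 ] 0.9256013179571664
23.45 [ 0.4565 -0.1079  0.1325] toolyaw 0.07897516709912081 [-0.001   0.0005 -1.    ]
```

View pics/w13.png

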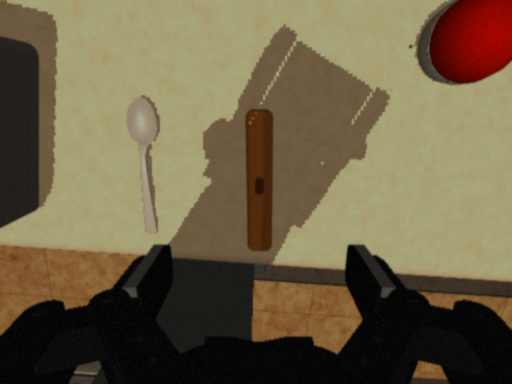

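The case is at (259,180), aligned between the fingers, with the spoon (143,160) clear.

To row units: 0.123 m is 0.246, 0.05 m is 0.1.

Request:
{"name": "nudge_tcp", "arguments": {
  "increments": [
    {"d": [0,-0.002,0.1],"aperture": 1},
    {"d": [0,-0.002,0.2],"aperture": 1},
    {"d": [0,-0.002,0.246],"aperture": 1},
    {"d": [0,-0.002,0.246],"aperture": 0.6},
    {"d": [0,-0.002,0.246],"aperture": 0.1},
    {"d": [0,-0.002,0.246],"aperture": 0.1},
    {"d": [0,-0.002,0.246],"aperture": 0.1},
    {"d": [0,-0.002,0.246],"aperture": 0.1},
    {"d": [0,-0.002,0.246],"aperture": 0.1},
    {"d": [0,-0.002,0.246],"aperture": 0.1}
  ],
  "clamp_n": 30
}}

```text
time: 24.7
eef_pos: [0.458, -0.1077, 0.0116]
tcp_rot: [0.999, 0.039, 0.001, 0.001]
contact_force: [-0.2, 0.3, 7.7]
opening: 0.254
finger_force: 30.3
```

To row units: -0.19 m is -0.38, -0.0757 m is -0.1514, 0.229 rad is 0.1458.

Request:
{"name": "nudge_tcp", "arguments": {
  "increments": [
    {"d": [0,0,-0.12],"aperture": 0.1},
    {"d": [0,0,-0.24],"aperture": 0.1},
    {"d": [0,0,-0.36],"turn_vec": [0,0,0.0637],"aperture": 0.1},
    {"d": [0.04,-0.08,-0.38],"turn_vec": [0,0,0.1458],"aperture": 0.1},
    {"d": [0.066,-0.1514,-0.38],"turn_vec": [0,0,0.1458],"aperture": 0.1},
    {"d": [0.066,-0.1514,-0.38],"turn_vec": [0,0,0.1458],"aperture": 0.1},
    {"d": [0.066,-0.1514,-0.38],"turn_vec": [0,0,0.1458],"aperture": 0.1}
  ]
}}

```text
time: 25.58
eef_pos: [0.4831, -0.0291, 0.1995]
tcp_rot: [0.997, -0.075, -0.0, 0.0]
contact_force: [-0.5, 0.5, -0.7]
opening: 0.26
finger_force: 29.8
```

```bash
python3 held.py case .0116 w14.png;python3 look.py wrist w14b.png lid:.4863:.1228:-.15:.118
```

```text
case 0.74 far edge tool x 0.06525607937689738 slope -0.010345114550167872 centre x 0.0002560793768973807
25.625 [ 0.4831 -0.0294  0.1995] yaw -0.15052289511385597
lid 0.8 15988 [ 0.4863  0.1225 -0.1439] 0.9393110286826545
25.775 [ 0.4833 -0.0298  0.1996] toolyaw -0.15160052231356239 [-0.0005  0.     -1.    ]
```

View pics/w14.png

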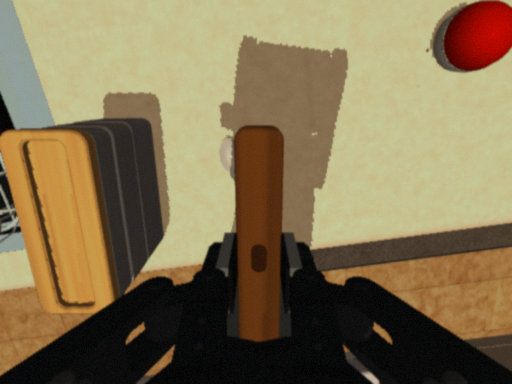

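The case is square in the hand, and the lid and stack at left look well seated.

The rows are not in the units I measure in: shifts go in shares of 0.5 m and turns go in shares of 90 degrees. I convert before sending: -0.151 m is -0.302, -0.0192 m is -0.0384.

Request:
{"name": "nudge_tcp", "arguments": {
  "increments": [
    {"d": [-0.014,-0.1,0],"aperture": 0.1},
    {"d": [-0.028,-0.2,0],"aperture": 0.1},
    {"d": [-0.0384,-0.302,0],"aperture": 0.1},
    {"d": [-0.0384,-0.302,0.04],"aperture": 0.1},
    {"d": [-0.0384,-0.302,0.068],"aperture": 0.1},
    {"d": [-0.0384,-0.302,0.068],"aperture": 0.1},
    {"d": [-0.0384,-0.302,0.068],"aperture": 0.1}
  ]
}}

```text
time: 26.65
eef_pos: [0.4876, 0.1224, 0.1662]
tcp_rot: [0.997, -0.076, 0.0, -0.0]
contact_force: [0.7, 0.3, -0.1]
opening: 0.257
finger_force: 29.9
```

```bash
python3 -c "
from h import *
s=ctrl.get_state();print(s['eef_pos'],np.arctan2(*R.from_quat(s['tcp_rot']).as_matrix()[[1,0],0]))"
```

```text
[0.4875659  0.12244793 0.16622226] -0.15171752762301505
```

To row units: 0.0248 m is 0.0496, 0.023 m is 0.046.

Request:
{"name": "nudge_tcp", "arguments": {
  "increments": [
    {"d": [0,0,0.016],"aperture": 0.1},
    {"d": [0,0,0.028],"aperture": 0.1},
    {"d": [0,0,0.036],"aperture": 0.1},
    {"d": [0,0,0.042],"aperture": 0.1},
    {"d": [0,0,0.046],"aperture": 0.1},
    {"d": [0,0,0.0496],"aperture": 0.1},
    {"d": [0,0,0.0496],"aperture": 0.1}
  ]
}}

```text
time: 27.52
eef_pos: [0.4873, 0.1233, 0.1416]
tcp_rot: [0.997, -0.075, 0.0, 0.0]
contact_force: [-1.7, 0.1, 2.1]
opening: 0.257
finger_force: 30.2
```

To row units: -0.09 m is -0.18, -0.06 m is -0.12.

Request:
{"name": "nudge_tcp", "arguments": {
  "increments": [
    {"aperture": 0.4},
    {"aperture": 0.6},
    {"aperture": 0.6},
    {"d": [0,0,-0.04],"aperture": 0.6},
    {"d": [0,0,-0.12],"aperture": 0.8},
    {"d": [0,0,-0.18],"aperture": 1},
    {"d": [0,0,-0.18],"aperture": 1},
    {"d": [0,0,-0.18],"aperture": 1}
  ]
}}

```text
time: 28.52
eef_pos: [0.4865, 0.1231, 0.2297]
tcp_rot: [0.997, -0.075, -0.001, 0.0]
contact_force: [0.4, 0.2, -0.0]
opening: 1.0
finger_force: 0.0
```

```bash
python3 look.py wrist w15.png case:.4865:.123:-.15:.13 lid:.486:.1228:-.15:.118
```

Run:
```python
import cv2,sys
from h import *
snap('side','s15.png');a=cv2.imread('pics/w15.png');b=cv2.imread('pics/s15.png')[180:340,150:330]
b=cv2.resize(b,(432,384),interpolation=cv2.INTER_CUBIC)
cv2.imwrite('pics/f15.png',cv2.hconcat([cv2.resize(a[60:316,140:385],(367,384)),b]))
```

```text
case 0.96 4482 [ 0.486   0.1236 -0.1499] 0.9552161152614728
lid 0.81 8228 [ 0.4864  0.1229 -0.1502] 0.6246960486322188
lid 0.25 1066 [ 0.486   0.1228 -0.15  ] 0.0
28.675 [0.4862 0.1231 0.2291] toolyaw -0.1502138218772535 [-0.0033 -0.0001 -1.    ]
```

View pics/f15.png

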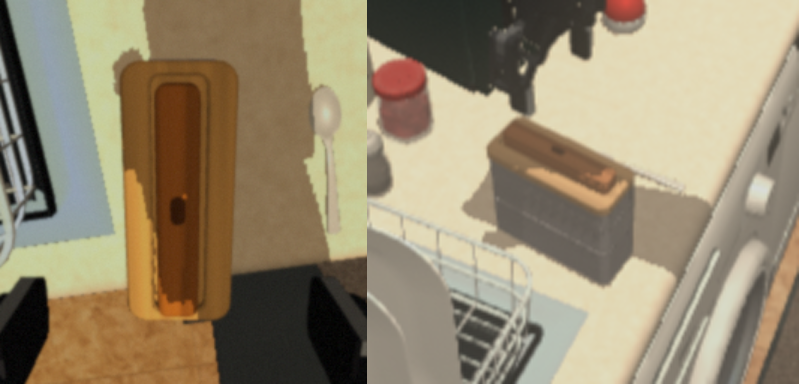

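The case lies in the groove (left, ~(178,200)) and the whole stack is nested (right, ~(565,200)). The gripper is clear.

```bash
python3 -c "
from plant import ctrl
print(ctrl.sign_off())"
```

```text
the job is handed in; nothing more can be done
None
```

The lunch box is stacked on the deep box in order (divided box, shallow box, lid, case in the groove), handed in at about 29 s; the final pictures and finger heights show each piece seated, but `sign_off` returned no verdict.

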